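# Reverse the ratchet and slacken the panel bolt

## Task

The ratchet on the drilling fixture's hold-down bolt is set to tighten. Push its orange thumb tab right over to the loosening side (the green dot), then work the handle to and fro to turn the bolt counter-clockwise, seen from above, until you feel its red pointer come up against the brass stop pin. Press neither the tab nor the pointer hard against its stop, and leave the tab on the green side, the battery cells and the chuck where they are and everything let go.

Things in the scene. Friction and masses are not known exactly. Their poses are not given: they have to be found in the camera images.
- fixture: Fixed fixture: wooden board 250 x 210 x 25 mm, green base, round white panel (230 mm across, top at 67 mm). Origin on the table under the upright bolt at the panel's centre; z up. The handle points along about its -x (to the robot) and swings 0.6 rad to either side of -x, ended by two steel posts 95 mm from the bolt axis, tops 112 mm above the table.
- ratchet: Ratchet wrench fixed on the bolt, swings about its vertical axis. Origin on that axis at the panel's top (67 mm above the table), z up, +x along the handle to its end. Steel head 68 mm round, top 45 mm above the origin; neck 16 mm wide; black grip 24 wide, 22 high, 90 to 195 mm from the axis, centre 32 mm above the origin. 14 teeth: up to 0.45 rad of lost motion at the start of a stroke.
- grip (a point): Centre of the black handle grip, where to take it: 145 mm from the bolt axis, 99 mm above the table. Swinging freely takes about 1 N here, turning the bolt 3 to 5 N. The bolt needs 1.0 to 1.6 rad in all: two or three strokes. Once the pointer is on its pin the force climbs by about 4 N for each further 10 mm of swing here (the pawl gives a little); 6 to 12 N is well seated, 20 N too much.
- lever: Direction lever: dark arm on the head's top with the orange tab. Origin on its vertical pivot, 42 mm from the bolt axis along the ratchet's +x. Turns 0.48 rad each way, stays where left. Tab on +y of the ratchet (red dot, start): handle free counter-clockwise, locked clockwise. Tab fully on -y (green dot): turns the bolt counter-clockwise, clicks back clockwise. In between it slips.
- tab (a point): Centre of the orange tab: 12 mm along the ratchet's x, 8 mm thick, standing 118 to 142 mm above the table. It is 42 mm from the lever's pivot, about over the bolt axis; moves in an arc from +19 mm to -19 mm (loosening) along the ratchet's y, with 2 to 4 N (up to 9 N for a moment) until its stop, where 20 N is too much. Closed fingers can push it sideways from above; nothing beside it is higher.
- lever_stops: Two small steel studs (6 mm thick, 6 mm high) on the head that end the lever's travel, all but rigid; origin at the lever's pivot, axes as the ratchet's.
- bolt: The hold-down bolt with its steel flange (60 mm round) and red pointer; turns about the fixture's vertical axis. Origin on the axis at the panel's top, z up. It starts tight, turns counter-clockwise only, and stays where it is left. The pointer (8 mm wide) reaches 26 to 58 mm from the axis.
- pointer (a point): Middle of the red pointer, 48 mm from the bolt axis, 79 mm above the table.
- stop_collar: Fixed aluminium collar (112 mm round) under the flange that carries the stop pin. Origin on the bolt axis at the panel's top; its x points to the pin.
- pin (a point): Brass stop pin, 8 mm thick, 48 mm from the bolt axis, standing from 69 to 91 mm above the table; this point 79 mm above the table. Its angle about the bolt varies. When the pointer rests on it this point and the pointer's are about 8 mm apart.
- cell_red: Bystander: red battery cell standing upright, 33 mm diameter, 60 mm high, 140 g; origin at its underside.
- cell_green: Bystander: green battery cell standing upright, 33 mm diameter, 60 mm high, 140 g; origin at its underside.
- chuck: Bystander: steel drill chuck standing upright, 40 mm diameter, 54 mm high, 250 g; origin at its underside.

How it is judged (in metres and radians):
On the way, in this order (a step that is already met when the one before it is completed fails the run):
1. the tab is pushed right over to the loosening side (y of tab in the frame of ratchet below -0.0172 m), for 0.2 s.
2. the bolt is turned until its pointer is felt against the pin (pressed with over 3 N) (horizontal distance between pointer and pin below 0.0105 m and contact force between bolt and stop_collar above 3 N), for 0.2 s.
At the end, for the whole second after the job is handed in: The tab is right over on the loosening side (at least 17.2 mm from the ratchet's centre line, 2 mm short of its stop at most), the pointer is within 2.5 mm of touching the stop pin (points less than 10.5 mm apart), the bolt and the handle are at rest (y of tab in the frame of ratchet below -0.0172 m and horizontal distance between pointer and pin below 0.0105 m and angular speed of bolt below 0.05 rad/s and angular speed of ratchet below 0.1 rad/s).
It fails at once if the lever is pressed against its stop studs with more than 40 N (about 20 N at the tab) (contact force between lever and lever_stops above 40 N).
It fails at once if the pointer is pressed against the stop pin with more than 50 N (about 20 N in all at the grip) (contact force between bolt and stop_collar above 50 N).
It fails at once if the cell red is moved more than 30 mm or toppled (distance of cell_red from where it was at the start of the episode above 0.03 m or angle between cell_red's own z axis and vertical above 0.5 rad).
It fails at once if the cell green is moved more than 30 mm or toppled (distance of cell_green from where it was at the start of the episode above 0.03 m or angle between cell_green's own z axis and vertical above 0.5 rad).
It fails at once if the chuck is moved more than 30 mm or toppled (distance of chuck from where it was at the start of the episode above 0.03 m or angle between chuck's own z axis and vertical above 0.5 rad).
It also fails if it takes over 70 s, if anything falls off the work surface, if the arm or the gripper's body presses on something with over 40 N, if the wrist force passes 120 N, or if a joint passes its speed limit or range.

## Robot

A 6-joint arm with a two-finger parallel gripper is mounted at the origin on the work surface. World frame = base frame: x ahead of the robot, y to its left, z up, the work surface at z = 0. Lengths are in mm, angles in rad, forces in N, time in s.
With the tool pointing down it reaches from about 300 to 775 mm from the base axis. Payload 14.6 kg.
Tool frame: the origin (TCP) lies on the centre line of the jaws, within the pads' length; the fingertips stand ahead of it and the grasp point (between the pads) is the TCP (manip.tip_reach is the z of the fingertips in the tool frame, in mm); z points along the fingers, y is the direction in which the jaws open and shut (so a half turn about z gives the same grasp; the last joint's range is limited). The gripper opens to 94 mm and grips with 3 to 60 N. Pads are 16 mm wide; open, the fingers measure 119 mm over their backs; the gripper's body (75 mm by 177 mm) begins 78 mm behind the grasp point.
Start: joints at [1.1, 0.3, 1.521, -0, 1.321, -0.067], TCP at [216.1, 505.757, 224.446] pointing down, gripper open.
Joint ranges: [-3.03, 3.03], [-0.79, 2.21], [0.23, 2.52], [-1.04, 4.18], [0, 3.07], [-2.55, 2.55]. Speed limits (rad/s): [2.22, 2.22, 2.57, 3.14, 3.14, 3.14].

## Interface

Orientations are given as [roll, pitch, yaw] about the fixed x, y, z axes, in that order (R = Rz(yaw) Ry(pitch) Rx(roll)).
In Python, from cell import manip, camera, search_frame, masks_of, tip_of gives the robot as it stands.
- The arm moves only by the tool send_rows, never from a script. Its argument "plan" is a list of rows, each an object with "travel": the shift along the tool's x, y, z in mm, a list of three; "delta_rot": the turn, a rotation vector about the tool's x, y, z in degrees, a list of three; "fingers": the gripper's target within -1 to 1 (shut at 1, half-way at 0, fully open at -1). In form: [{"travel": [dx, dy, dz], "delta_rot": [wx, wy, wz], "fingers": fingers}, ...]. A call has 1 to 20 rows; each row shifts and turns the commanded pose from where the row before left it, along the tool's axes as they then stand; what a row does not reach is not made up. A row lasts 1/8 s, in which the tool goes at most 62.5 mm and 10.7 degrees, less where a joint would pass 70% of its speed; a pose out of reach is approached as far as the arm can. A call is refused whole if a number of a shift passes 62.5 or a number of a turn 10.7, either way. A call with a gripper value outside its range is refused whole. The fingers move at their own pace and stop on an object; "grip_force" is the grip in N (left out, the last holds). Time passes only in rows, so rows that do not move let the fingers close. It gives the time, the measured TCP pose, the force and the opening at its end, in the units of the state.
- manip.read_state(): the state, without advancing time (a new reading comes with each control period).
- camera(name): name is "scene" or "top" or "wrist"; returns a dict with "color" (400x640x3 uint8, red, green, blue), "z_map" (400x640 float32, mm along the optical axis (not along the pixel's ray), 0 where there is no reading), "fov_y" (degrees; the focal length in pixels is half the picture's height over the tangent of half this angle, whatever the lens; pixels are square), "cx", "cy" (the principal point, pixels), "world_from_camera" (4x4, takes a point from camera to world coordinates); the wrist camera has in their place "tool_from_camera" (4x4, takes a point from camera to tool coordinates, whose origin is the TCP and whose axes are the flange's). Camera axes: x right, y up, looking along -z (the intrinsics and any distortion apply to the point x, -y, -z); pixel columns grow to the right and rows downward; lengths in mm; the calibration is good to about 2 mm. A picture is of the moment at which its call begins: read the wrist's pose just before it.
- manip.sign_off(): hands the job in, once; it reports no verdict.
Trained networks look in the newest picture that a camera, given by its name, has taken for a name from the list of things; names that differ only in an ending like _2 or _b are one class to them, and where a whole thing is asked for, a point or a joint stands for the part that bears it (a point fixed in the world has none). Each returns a list of dicts, best first, with "confidence" (0 to 1); they miss things now and then, are a little off and sometimes report something else, mostly with a low value. They report only what shows in the picture. A call takes as long as a camera call.
- search_frame(name, camera): "at" ([x, y, z] in mm, in the coordinates of the camera as it stood for that picture, good to about 4 mm: the middle of the surface that is visible of it).
- masks_of(name, camera): "region" (400x640 bool, what is visible of it).
- tip_of(name, camera): "at" ([x, y, z] in mm, in the coordinates of the camera as it stood for that picture, good to about 4 mm: a listed point, or the origin of a listed thing).
The state is a dict: "clock": time; "joints": joint angles; "qd": joint speeds; "effort": joint torques, N m; "eef_pos": TCP position; "eef_rot": TCP orientation; "wrist_force": force on the tool from outside, world axes, zero at the start; "moment": the same for the moment, N m; "finger_gap": finger opening in mm.
Only numpy, scipy, OpenCV 4.12 (cv2) and the standard library are available. Lean on these libraries where they do the work, as an engineer would, in place of code of your own. Each camera call takes 0.05 s, during which the arm holds its last target. There are 200 camera calls.

## Working session

There is one attempt and no reset: what is moved stays moved. The work goes in short steps, Python scripts to look and compute and a tool call to move; the robot and the scene stay as the last step left them, time stands still between calls to the robot, and variables do not carry over. Pictures are saved under pics/ and viewed, about 8 in all and at most 12, crops included, and the job is handed in when it is done.

Besides the shell and the picture viewer there is one more tool, called after "Request:" by a JSON object that holds its "op" and its "data". send_rows: Moves the arm, as the interface text tells. Its arguments: {"type":"object","properties":{"plan":{"type":"array"},"grip_force":{"type":"number"}},"required":["plan"]}

```bash
mkdir -p pics; ls
cat > h.py <<'E'
from cell import manip, camera, search_frame, masks_of, tip_of
import numpy as np, cv2
def look(names_pts=(),names=(),cam="top",save=None):
    c=camera(cam); T=np.array(c.get("world_from_camera",np.eye(4)))
    out={}
    f=200/np.tan(np.radians(c["fov_y"])/2)
    for fn,l in ((tip_of,names_pts),(search_frame,names)):
        for n in l:
            for r in fn(n,cam)[:2]:
                p=np.array(r["at"]); w=(T@np.r_[p,1])[:3]
                print(cam,fn.__name__,n,round(r["confidence"],2),w.round(1),"px",(c["cx"]-f*p[0]/p[2]).round(),(c["cy"]+f*p[1]/p[2]).round())
    if save: cv2.imwrite("pics/"+save,c["color"][:,:,::-1])
    return c,T
E
python3 - <<'E'
from h import *
P=["tab","grip","pointer","pin","fixture","ratchet","lever","bolt","stop_collar"]
for cam in("top","scene"): look(P,["cell_red","cell_green","chuck"],cam,cam+"0.png")
print(manip.read_state(), manip.tip_reach)
E
```

```text
pics
top call tab 0.45 [ 597.7 -116.4  131.6] px 379.0 185.0
top call grip 0.76 [458.8 -78.6  97.2] px 360.0 250.0
top call grip 0.74 [557.9 -90.8 113.7] px 366.0 204.0
top call pointer 0.58 [ 616.2 -142.8   79.7] px 386.0 180.0
top call pin 0.92 [649.5 -90.7  83.7] px 363.0 165.0
top call fixture 0.85 [ 5.996e+02 -9.590e+01 -4.000e-01] px 360.0 191.0
top call ratchet 0.94 [602.7 -96.4  66.2] px 365.0 187.0
top call lever 0.5 [560.5 -88.2 111.6] px 364.0 203.0
top call cell_red 0.72 [ 558.  -264.8   57.9] px 437.0 206.0
top call cell_green 0.55 [696.2  40.9  60.7] px 304.0 148.0
top call chuck 0.78 [624.1  77.5  47.1] px 289.0 179.0
scene call tab 0.61 [ 595.5 -115.7  131.4] px 259.0 243.0
scene call grip 0.82 [460.9 -83.1  98. ] px 247.0 199.0
scene call pointer 0.44 [ 619.4 -141.5   76.1] px 255.0 276.0
scene call pin 0.61 [651.6 -86.5  80.9] px 290.0 275.0
scene call fixture 0.97 [606.5 -98.3   1.8] px 277.0 282.0
scene call fixture 0.47 [563.8 -93.3 117.7] px 264.0 231.0
scene call ratchet 0.67 [601.  -99.2  70.6] px 272.0 261.0
scene call lever 0.64 [564.4 -91.7 115.1] px 265.0 
[... 355 characters left out ...]
x 274.0 272.0
{'clock': 1.3, 'joints': array([ 1.10040202e+00,  2.99881593e-01,  1.52100409e+00,  4.74926641e-06,
        1.32071379e+00, -6.65664408e-02]), 'qd': array([ 4.21543399e-04,  2.49452408e-03,  9.54892427e-05, -1.22513832e-04,
        7.98248564e-04, -1.49781552e-03]), 'effort': array([ 7.27513943e-04, -5.31668222e+01, -3.52908933e+01,  7.08130631e-02,
        2.13239092e-02, -4.76813204e-05]), 'eef_pos': array([216.09561314, 505.75337324, 224.45394998]), 'eef_rot': array([-3.14158615e+00, -5.04532367e-06,  2.73776361e+00]), 'wrist_force': array([-0.15479399,  0.10772112, -0.02595037]), 'moment': array([-0.02650636, -0.00199559,  0.03846527]), 'finger_gap': 93.74673427859423} 19.0
```

Run:
```python
import cv2,numpy as np
a=cv2.imread("pics/top0.png")[120:290,270:460]; b=cv2.imread("pics/scene0.png")[140:340,150:400]
r=lambda i:cv2.resize(i,(400,500*1),interpolation=3)
cv2.imwrite("pics/v1.png",np.hstack([cv2.resize(a,(400,358)),cv2.resize(b,(400,358))]))
```

```text
(no output)
```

View pics/v1.png

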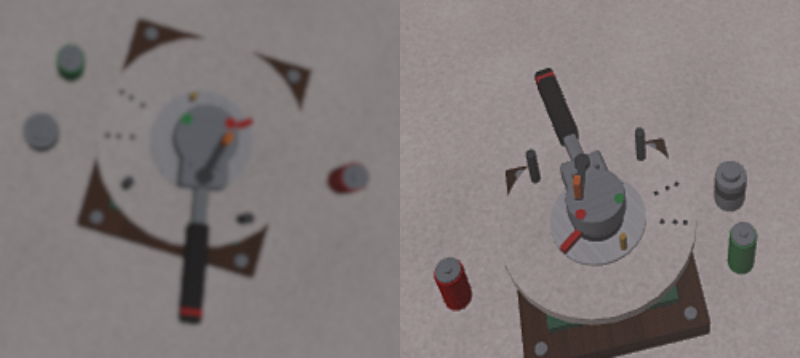

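Request:
{"op": "send_rows", "data": {"plan": [{"travel":[-32,-24,1],"delta_rot":[0,0,0],"fingers":1},{"travel":[-32,-24,1],"delta_rot":[0,0,0],"fingers":1},{"travel":[-32,-24,1],"delta_rot":[0,0,0],"fingers":1},{"travel":[-32,-24,1],"delta_rot":[0,0,0],"fingers":1},{"travel":[-32,-24,1],"delta_rot":[0,0,0],"fingers":1},{"travel":[-32,-24,1],"delta_rot":[0,0,0],"fingers":1},{"travel":[-32,-24,1],"delta_rot":[0,0,0],"fingers":1},{"travel":[-32,-24,1],"delta_rot":[0,0,0],"fingers":1},{"travel":[-32,-24,1],"delta_rot":[0,0,0],"fingers":1},{"travel":[-32,-24,1],"delta_rot":[0,0,0],"fingers":1},{"travel":[-32,-24,1],"delta_rot":[0,0,0],"fingers":1},{"travel":[-32,-24,1],"delta_rot":[0,0,0],"fingers":1},{"travel":[-32,-24,1],"delta_rot":[0,0,0],"fingers":1},{"travel":[-32,-24,1],"delta_rot":[0,0,0],"fingers":1},{"travel":[-32,-24,1],"delta_rot":[0,0,0],"fingers":1},{"travel":[-32,-24,1],"delta_rot":[0,0,0],"fingers":1},{"travel":[-32,-24,1],"delta_rot":[0,0,0],"fingers":1},{"travel":[-32,-24,1],"delta_rot":[0,0,0],"fingers":1},{"travel":[0,0,0],"delta_rot":[0,0,-8.1],"fingers":1},{"travel":[0,0,0],"delta_rot":[0,0,-8.1],"fingers":1}]}}

```text
clock: 3.8
eef_pos: [576.1, -118.3, 206.1]
eef_rot: [3.141, -0.001, 3.024]
wrist_force: [0.4, 0.6, 0.1]
finger_gap: 0.5
```

```bash
cat >> h.py <<'E'
A=np.array([602,-97.8]); 
def inv(target,yaw=None):
    s=manip.read_state(); y=s["eef_rot"][2]; d=np.array(target,float)-s["eef_pos"]
    R=np.array([[np.cos(y),np.sin(y),0],[np.sin(y),-np.cos(y),0],[0,0,-1]])
    print("pos",s["eef_pos"].round(1),"rot",s["eef_rot"].round(3),"F",s["wrist_force"].round(1),"t",s["clock"],"tool delta",(R.T@d).round(1))
E
python3 - <<'E'
from h import *
inv([592.5,-152,145])
c=camera("top");T=np.array(c["world_from_camera"]);f=200/np.tan(np.radians(c["fov_y"])/2)
z=c["z_map"]
for u,v in((330,207),(386,223)):
    w=z[v-3:v+4,u-4:u+5]; 
    ys,xs=np.mgrid[v-3:v+4,u-4:u+5]
    P=np.stack([(xs-c["cx"])/f*w,-(ys-c["cy"])/f*w,-w,np.ones_like(w)],-1).reshape(-1,4)@T.T
    P=P[P[:,2]>105]; m=P.mean(0) if len(P) else P
    print(len(P),m); 
    if len(P): print(np.linalg.norm(m[:2]-A),np.arctan2(m[1]-A[1],m[0]-A[0])%6.283)
E
```

```text
pos [ 576.1 -118.3  206.1] rot [ 3.141e+00 -1.000e-03  3.024e+00] F [0.4 0.6 0.1] t 3.8 tool delta [-20.3 -31.6  61.1]
22 [556.25092671 -15.04427213 111.16401175   1.        ]
94.55944269110584 2.0758025060156347
63 [502.24478239 -52.79633054 514.67565236   1.        ]
109.436893716131 2.717790269246053
```

Request:
{"op": "send_rows", "data": {"plan": [{"travel":[-20,-32,0],"delta_rot":[0,0,0],"fingers":1},{"travel":[0,0,30],"delta_rot":[0,0,0],"fingers":1},{"travel":[0,0,31],"delta_rot":[0,0,0],"fingers":1},{"travel":[0,0,0],"delta_rot":[0,0,0],"fingers":1},{"travel":[0,6,0],"delta_rot":[0,0,0],"fingers":1},{"travel":[0,5,0],"delta_rot":[0,0,0],"fingers":1},{"travel":[0,4,0],"delta_rot":[0,0,0],"fingers":1},{"travel":[0,0,0],"delta_rot":[0,0,0],"fingers":1}]}}

```text
clock: 4.85
eef_pos: [594.0, -136.7, 145.9]
eef_rot: [-3.141, 0.001, 3.021]
wrist_force: [0.0, -0.3, 0.1]
finger_gap: 0.3
```

Run:
```python
from h import *
inv([592.5,-152,145])
look(["tab"],[],"scene","s1.png")
a=cv2.imread("pics/s1.png")[140:340,150:400]
cv2.imwrite("pics/v2.png",cv2.resize(a,(750,600)))
```

```text
pos [ 594.  -136.7  145.9] rot [-3.141e+00  1.000e-03  3.021e+00] F [ 0.  -0.3  0.1] t 4.85 tool delta [ -0.3 -15.4   0.9]
scene call tab 0.58 [ 598.1 -117.1  129.9] px 259.0 245.0
```

View pics/v2.png

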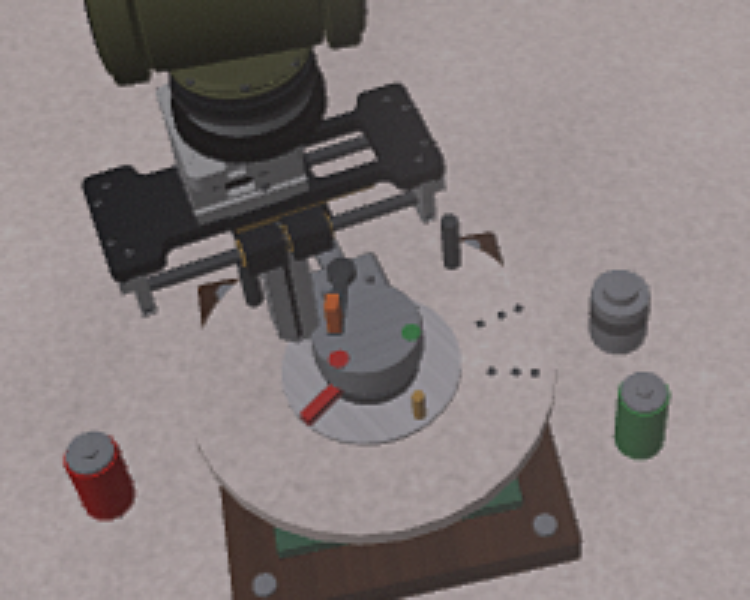

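Request:
{"op": "send_rows", "data": {"plan": [{"travel":[0,4,0],"delta_rot":[0,0,0],"fingers":1},{"travel":[0,4,0],"delta_rot":[0,0,0],"fingers":1},{"travel":[0,4,0],"delta_rot":[0,0,0],"fingers":1},{"travel":[0,4,0],"delta_rot":[0,0,0],"fingers":1},{"travel":[0,4,0],"delta_rot":[0,0,0],"fingers":1},{"travel":[0,4,0],"delta_rot":[0,0,0],"fingers":1},{"travel":[0,4,0],"delta_rot":[0,0,0],"fingers":1},{"travel":[0,4,0],"delta_rot":[0,0,0],"fingers":1}]}}

```text
clock: 5.95
eef_pos: [597.7, -105.1, 145.4]
eef_rot: [-3.142, -0.0, 3.021]
wrist_force: [0.6, -1.9, 1.0]
finger_gap: 0.4
```

Run:
```python
from h import *
inv([595,-95,145])
look(["tab","lever"],[],"scene","s2.png")
```

```text
pos [ 597.7 -105.1  145.4] rot [-3.142 -0.     3.021] F [ 0.6 -1.9  1. ] t 5.95 tool delta [3.9 9.7 0.4]
scene call tab 0.44 [602.5 -93.1 129.7] px 273.0 241.0
scene call lever 0.66 [604.6 -91.1 131.1] px 274.0 241.0
scene call lever 0.65 [565.6 -90.  116.4] px 266.0 231.0
```

Request:
{"op": "send_rows", "data": {"plan": [{"travel":[0,2,0],"delta_rot":[0,0,0],"fingers":1},{"travel":[0,2,0],"delta_rot":[0,0,0],"fingers":1},{"travel":[0,2,0],"delta_rot":[0,0,0],"fingers":1},{"travel":[0,2,0],"delta_rot":[0,0,0],"fingers":1},{"travel":[0,1,0],"delta_rot":[0,0,0],"fingers":1}]}}

```text
clock: 6.72
eef_pos: [598.2, -96.5, 145.1]
eef_rot: [-3.141, -0.002, 3.021]
wrist_force: [-3.8, -4.4, 0.6]
finger_gap: 0.5
```

Run:
```python
from h import *
inv([595,-95,145])
look(["tab"],[],"scene","s2.png")
```

```text
pos [598.2 -96.5 145.1] rot [-3.141e+00 -2.000e-03  3.021e+00] F [-3.8 -4.4  0.6] t 6.725 tool delta [3.4 1.1 0.1]
scene call tab 0.52 [600.3 -81.  130.8] px 278.0 237.0
```

Request:
{"op": "send_rows", "data": {"plan": [{"travel":[0,0.7,0],"delta_rot":[0,0,0],"fingers":1},{"travel":[0,0,0],"delta_rot":[0,0,0],"fingers":1}]}}

```text
clock: 7.08
eef_pos: [598.3, -95.9, 145.1]
eef_rot: [-3.141, -0.002, 3.02]
wrist_force: [-4.5, -5.0, -1.0]
finger_gap: 0.5
```

Request:
{"op": "send_rows", "data": {"plan": [{"travel":[0,0.7,0],"delta_rot":[0,0,0],"fingers":1},{"travel":[0,0,0],"delta_rot":[0,0,0],"fingers":1}]}}

```text
clock: 7.32
eef_pos: [598.3, -95.2, 145.0]
eef_rot: [-3.141, -0.002, 3.02]
wrist_force: [-4.6, -4.5, -0.8]
finger_gap: 0.5
```

Request:
{"op": "send_rows", "data": {"plan": [{"travel":[0,0.7,0],"delta_rot":[0,0,0],"fingers":1},{"travel":[0,0,0],"delta_rot":[0,0,0],"fingers":1}]}}

```text
clock: 7.58
eef_pos: [598.4, -94.5, 145.1]
eef_rot: [-3.141, -0.002, 3.02]
wrist_force: [-4.8, -3.8, -0.6]
finger_gap: 0.5
```

Request:
{"op": "send_rows", "data": {"plan": [{"travel":[0,0.7,0],"delta_rot":[0,0,0],"fingers":1},{"travel":[0,0,0],"delta_rot":[0,0,0],"fingers":1}]}}

```text
clock: 7.82
eef_pos: [598.6, -94.0, 145.1]
eef_rot: [-3.141, -0.002, 3.02]
wrist_force: [-3.5, -5.7, -0.6]
finger_gap: 0.3
```

Run:
```python
from h import *
inv([595,-95,145])
look(["tab","grip","lever"],[],"scene","s3.png")
a=cv2.imread("pics/s3.png")[160:300,190:340]
cv2.imwrite("pics/v3.png",cv2.resize(a,(640,600)))
```

```text
pos [598.6 -94.  145.1] rot [-3.141e+00 -2.000e-03  3.020e+00] F [-3.5 -5.7 -0.6] t 7.825 tool delta [ 3.4 -1.5  0.1]
scene call tab 0.51 [604.  -78.9 131.6] px 280.0 238.0
scene call lever 0.62 [564.6 -90.4 117.1] px 265.0 230.0
```

View pics/v3.png

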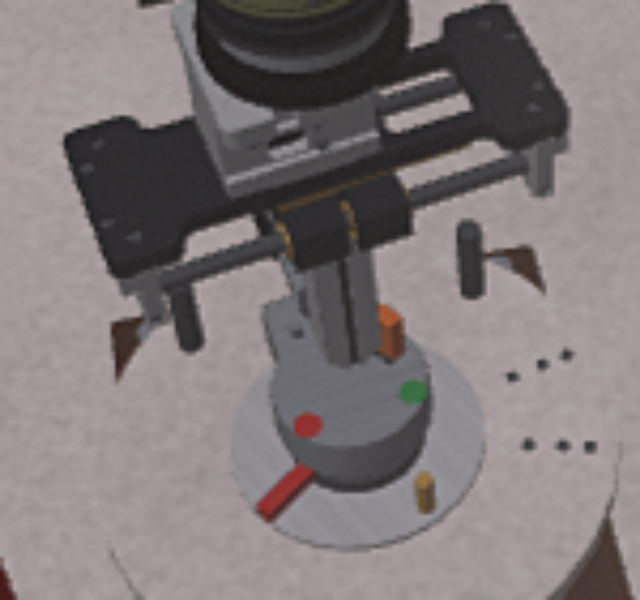

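Request:
{"op": "send_rows", "data": {"plan": [{"travel":[0,0.7,0],"delta_rot":[0,0,0],"fingers":1},{"travel":[0,0,0],"delta_rot":[0,0,0],"fingers":1}]}}

```text
clock: 8.28
eef_pos: [598.8, -93.5, 145.1]
eef_rot: [-3.141, -0.001, 3.02]
wrist_force: [-3.1, -6.3, -0.7]
finger_gap: 0.8
```

Request:
{"op": "send_rows", "data": {"plan": [{"travel":[0,0.6,0],"delta_rot":[0,0,0],"fingers":1},{"travel":[0,0,0],"delta_rot":[0,0,0],"fingers":1}]}}

```text
clock: 8.52
eef_pos: [598.9, -93.0, 145.2]
eef_rot: [-3.14, -0.001, 3.02]
wrist_force: [-4.0, -8.4, -1.4]
finger_gap: 0.6
```

Request:
{"op": "send_rows", "data": {"plan": [{"travel":[0,0.5,0],"delta_rot":[0,0,0],"fingers":1},{"travel":[0,0,0],"delta_rot":[0,0,0],"fingers":1}]}}

```text
clock: 8.78
eef_pos: [599.0, -92.7, 145.2]
eef_rot: [-3.14, -0.001, 3.02]
wrist_force: [-3.7, -8.8, -1.7]
finger_gap: 0.3
```

Run:
```python
from h import *
inv([595,-95,145])
look(["tab","lever"],[],"scene","s4.png")
look(["tab","lever","grip"],[],"top","t4.png")
```

```text
pos [599.  -92.7 145.2] rot [-3.14e+00 -1.00e-03  3.02e+00] F [-3.7 -8.8 -1.7] t 8.775 tool delta [ 3.7 -2.8  0.2]
scene call tab 0.55 [605.2 -78.3 128.5] px 281.0 239.0
scene call lever 0.65 [563.5 -87.3 113.5] px 267.0 231.0
top call grip 0.7 [622.1  76.9   1.3] px 290.0 183.0
```

Request:
{"op": "send_rows", "data": {"plan": [{"travel":[0,0.5,0],"delta_rot":[0,0,0],"fingers":1},{"travel":[0,0,0],"delta_rot":[0,0,0],"fingers":1}]}}

```text
clock: 9.38
eef_pos: [599.1, -92.4, 145.2]
eef_rot: [-3.14, -0.001, 3.02]
wrist_force: [-1.9, -10.2, 0.0]
finger_gap: 0.6
```

Request:
{"op": "send_rows", "data": {"plan": [{"travel":[0,0.4,0],"delta_rot":[0,0,0],"fingers":1},{"travel":[0,0,0],"delta_rot":[0,0,0],"fingers":1}]}}

```text
clock: 9.62
eef_pos: [599.2, -92.1, 145.2]
eef_rot: [-3.14, -0.0, 3.02]
wrist_force: [-2.7, -10.3, -1.7]
finger_gap: 0.7
```

Request:
{"op": "send_rows", "data": {"plan": [{"travel":[0,-3,0],"delta_rot":[0,0,0],"fingers":1},{"travel":[0,-8,0],"delta_rot":[0,0,0],"fingers":1},{"travel":[0,0,-40],"delta_rot":[0,0,0],"fingers":1},{"travel":[40,-10,-40],"delta_rot":[0,0,0],"fingers":1},{"travel":[60,0,0],"delta_rot":[0,0,0],"fingers":0.3},{"travel":[60,0,0],"delta_rot":[0,0,0],"fingers":0.3},{"travel":[0,0,0],"delta_rot":[0,0,0],"fingers":0.3}]}}

```text
clock: 10.5
eef_pos: [435.4, -92.0, 225.8]
eef_rot: [3.141, 0.0, 3.02]
wrist_force: [0.6, -0.2, -0.2]
finger_gap: 27.1
```

Run:
```python
from h import *
inv([458,-81,150])
for i in range(2):
  look(["tab","lever","pointer"],[],"scene","s5.png")
  look(["tab","lever","grip"],[],"top","t5.png")
s=manip.read_state()
c,_=look((),(),"wrist","w5.png")
a=cv2.imread("pics/s5.png")[180:290,210:330]
b=cv2.imread("pics/t5.png")[140:250,310:430]
cv2.imwrite("pics/v4.png",np.hstack([cv2.resize(a,(400,366)),cv2.resize(b,(400,366))]))
```

```text
pos [435.4 -92.  225.8] rot [3.141 0.    3.02 ] F [ 0.6 -0.2 -0.2] t 10.5 tool delta [-21.1  13.6  75.8]
scene call tab 0.58 [602.3 -81.1 129.9] px 279.0 238.0
scene call lever 0.79 [564.6 -87.3 116.5] px 267.0 230.0
scene call lever 0.68 [7.024e+02 4.290e+01 6.000e-01] px 363.0 287.0
scene call pointer 0.44 [ 618.7 -139.    76.7] px 256.0 275.0
top call tab 0.56 [600.8 -77.1 134.1] px 360.0 184.0
top call lever 0.51 [557.6 -83.6 115.2] px 363.0 205.0
top call grip 0.72 [466.4 -63.5  95.8] px 353.0 247.0
top call grip 0.44 [560.4 -87.9 112. ] px 364.0 203.0
scene call tab 0.7 [ 561.6 -270.     1.4] px 185.0 305.0
scene call tab 0.58 [604.8 -77.2 129.1] px 281.0 239.0
scene call lever 0.7 [567.7 -88.7 113.5] px 267.0 232.0
scene call pointer 0.59 [ 619.  -139.1   76.9] px 256.0 275.0
top call tab 0.42 [600.2 -77.3 132.9] px 360.0 184.0
top call lever 0.5 [558.  -85.  109.7] px 363.0 205.0
top call lever 0.29 [603.4 -93.8   5. ] px 360.0 190.0
top call grip 0.86 [462.5 -62.8  97.3] px 353.0 249.0
```

View pics/v4.png

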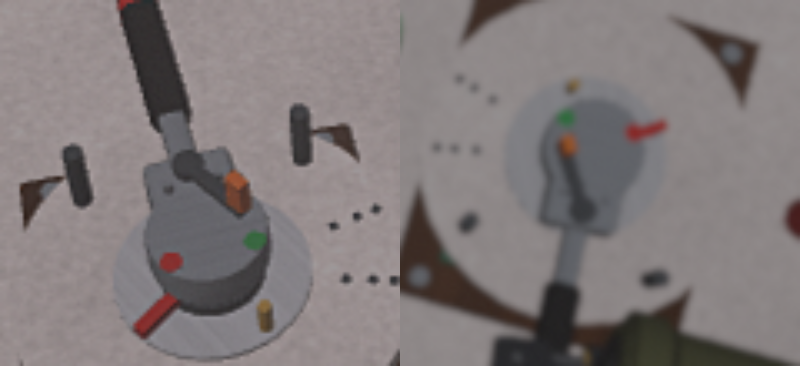

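Request:
{"op": "send_rows", "data": {"plan": [{"travel":[-22,32,0],"delta_rot":[0,0,0],"fingers":-0.3},{"travel":[0,0,0],"delta_rot":[0,0,7.1],"fingers":-0.3},{"travel":[0,0,35],"delta_rot":[0,0,0],"fingers":-0.3},{"travel":[0,0,35],"delta_rot":[0,0,0],"fingers":-0.3},{"travel":[0,0,35],"delta_rot":[0,0,0],"fingers":-0.3},{"travel":[0,0,22],"delta_rot":[0,0,0],"fingers":-0.3},{"travel":[0,0,0],"delta_rot":[0,0,0],"fingers":1},{"travel":[0,0,0],"delta_rot":[0,0,0],"fingers":1},{"travel":[0,0,0],"delta_rot":[0,0,0],"fingers":1},{"travel":[0,0,0],"delta_rot":[0,0,0],"fingers":1}], "grip_force": 25}}

```text
clock: 12.6
eef_pos: [464.1, -63.4, 99.1]
eef_rot: [-3.142, 0.001, 2.897]
wrist_force: [-0.9, -0.7, 0.7]
finger_gap: 24.5
```

```bash
cat >> h.py <<'E'
def orange(img,cam,T,f,c):
    hsv=cv2.cvtColor(img,cv2.COLOR_BGR2HSV)
    m=cv2.inRange(hsv,(6,120,90),(18,255,255)); n,l,st,ce=cv2.connectedComponentsWithStats(m)
    out=[]
    for i in range(1,n):
        if st[i,4]>=8:
            u,v=ce[i]; d=T[:3,:3]@np.array([(u-c["cx"])/f,-(v-c["cy"])/f,-1]); o=T[:3,3]
            out.append((st[i,4],ce[i].round(1),(o+d*(130-o[2])/d[2]).round(1)))
    return out
E
python3 - <<'E'
from h import *
inv([461.3,-62.6,99]); print(manip.read_state()["finger_gap"])
for cam,a in(("top","top0.png"),("scene","scene0.png")):
    c,T=look(["tab"],(),cam,cam+"6.png"); f=200/np.tan(np.radians(c["fov_y"])/2)
    print(orange(cv2.imread("pics/"+a),cam,T,f,c)); print(orange(c["color"][:,:,::-1].copy(),cam,T,f,c))
E
```

```text
pos [464.1 -63.4  99.1] rot [-3.142e+00  1.000e-03  2.897e+00] F [-0.9 -0.7  0.7] t 12.6 tool delta [2.9 0.1 0.1]
24.516138651741574
top call tab 0.71 [600.8 -76.9 133.6] px 360.0 184.0
[(np.int32(375), array([553.1, 101.7]), array([ 779.4, -507.3,  130. ])), (np.int32(17), array([377.8, 185.1]), array([ 598., -115.,  130.]))]
[(np.int32(375), array([553.1, 101.7]), array([ 779.4, -507.3,  130. ])), (np.int32(21), array([359.9, 183.2]), array([602.6, -76.7, 130. ]))]
scene call tab 0.47 [604.  -78.6 130.3] px 280.0 238.0
[(np.int32(313), array([ 8.6, 73.7]), array([-184.9, -421.5,  130. ])), (np.int32(8), array([ 1.1, 88.9]), array([-127.9, -445.9,  130. ])), (np.int32(8), array([541.2, 134.4]), array([643.2, 532.5, 130. ])), (np.int32(53), array([260.3, 243.7]), array([ 596.3, -114.4,  130. ])), (np.int32(14), array([288.6, 273.2]), array([ 676.3, -100. ,  130. ]))]
[(np.int32(224), array([ 8.4, 72.2]), array([-191.7, -421. ,  130. ])), (np.int32(11), array([521.9, 149.7]), array([656.9, 461.5, 130. ])), (np.int32(49), array([280.1, 236.7]), array([600.4, -77.1, 130. ])), (np.int32(16), array([288.7, 273.5]), array([ 676.9, -100.1,  130. ]))]
```

Request:
{"op": "send_rows", "data": {"plan": [{"travel":[-0.26,8.5,0],"delta_rot":[0,0,3.44],"fingers":1},{"travel":[-0.26,8.5,0],"delta_rot":[0,0,3.44],"fingers":1},{"travel":[-0.26,8.5,0],"delta_rot":[0,0,3.44],"fingers":1},{"travel":[-0.26,8.5,0],"delta_rot":[0,0,3.44],"fingers":1},{"travel":[-0.26,8.5,0],"delta_rot":[0,0,3.44],"fingers":1},{"travel":[-0.26,8.5,0],"delta_rot":[0,0,3.44],"fingers":1},{"travel":[-0.26,8.5,0],"delta_rot":[0,0,3.44],"fingers":1}]}}

```text
clock: 13.68
eef_pos: [489.9, -9.7, 99.0]
eef_rot: [3.141, -0.0, 2.475]
wrist_force: [-3.3, 2.6, 7.9]
finger_gap: 23.5
```

Request:
{"op": "send_rows", "data": {"plan": [{"travel":[-0.26,8.5,0],"delta_rot":[0,0,3.44],"fingers":1}]}}

```text
clock: 13.8
eef_pos: [495.3, -3.1, 99.0]
eef_rot: [3.141, -0.0, 2.415]
wrist_force: [-3.0, 3.4, 7.3]
finger_gap: 23.8
```

Request:
{"op": "send_rows", "data": {"plan": [{"travel":[-0.26,8.5,0],"delta_rot":[0,0,3.44],"fingers":1}]}}

```text
clock: 13.92
eef_pos: [501.2, 3.2, 99.0]
eef_rot: [3.141, -0.001, 2.355]
wrist_force: [-4.0, 3.5, 9.1]
finger_gap: 24.0
```

Request:
{"op": "send_rows", "data": {"plan": [{"travel":[-0.1,-8.6,0],"delta_rot":[0,0,-3.44],"fingers":1},{"travel":[-0.1,-8.6,0],"delta_rot":[0,0,-3.44],"fingers":1},{"travel":[-0.1,-8.6,0],"delta_rot":[0,0,-3.44],"fingers":1},{"travel":[-0.26,-8.6,0],"delta_rot":[0,0,-3.44],"fingers":1},{"travel":[-0.26,-8.6,0],"delta_rot":[0,0,-3.44],"fingers":1},{"travel":[-0.26,-8.6,0],"delta_rot":[0,0,-3.44],"fingers":1},{"travel":[-0.26,-8.6,0],"delta_rot":[0,0,-3.44],"fingers":1},{"travel":[-0.26,-8.6,0],"delta_rot":[0,0,-3.44],"fingers":1},{"travel":[-0.26,-8.6,0],"delta_rot":[0,0,-3.44],"fingers":1}]}}

```text
clock: 15.05
eef_pos: [463.9, -63.8, 99.1]
eef_rot: [3.141, 0.003, 2.899]
wrist_force: [7.1, 4.8, 0.1]
finger_gap: 23.5
```

```bash
cat >> h.py <<'E'
def st():
    s=manip.read_state(); y=s["eef_rot"][2]; F=s["wrist_force"]; p=s["eef_pos"][:2]-A
    print("t",s["clock"],"yaw",y.round(3),"ang",(np.arctan2(p[1],p[0])%6.2832).round(3),"r",np.hypot(*p).round(1),"Fout",(F[0]*np.cos(y)+F[1]*np.sin(y)).round(1),"Ftan(+resists ccw)",(F[0]*np.sin(y)-F[1]*np.cos(y)).round(1),"Fz",F[2].round(1),"gap",s["finger_gap"].round(1))
E
python3 - <<'E'
from h import *
st()
for cam in ("top","scene"): look(["pointer","pin"],(),cam)
E
```

```text
Traceback (most recent call last):
  File "h.py", line 30, in st
    print("t",s["clock"],"yaw",y.round(3),"ang",(np.arctan2(p[1],p[0])%6.2832).round(3),"r",np.hypot(*p).round(1),"Fout",(F[0]*np.cos(y)+F[1]*np.sin(y)).round(1),"Ftan(+resists ccw)",(F[0]*np.sin(y)-F[1]*np.cos(y)).round(1),"Fz",F[2].round(1),"gap",s["finger_gap"].round(1))
                                                                                                                                                                                                                                                         ^^^^^^^^^^^^^^^^^^^^^
AttributeError: 'float' object has no attribute 'round'
```

Request:
{"op": "send_rows", "data": {"plan": [{"travel":[-0.1,-8.6,0],"delta_rot":[0,0,-3.44],"fingers":1},{"travel":[-0.1,-8.6,0],"delta_rot":[0,0,-3.44],"fingers":1},{"travel":[-0.26,-8.6,0],"delta_rot":[0,0,-3.44],"fingers":1},{"travel":[-0.26,-8.6,0],"delta_rot":[0,0,-3.44],"fingers":1}]}}

```text
clock: 15.55
eef_pos: [459.9, -97.7, 99.1]
eef_rot: [3.141, 0.004, 3.139]
wrist_force: [11.9, 6.3, -2.5]
finger_gap: 23.6
```

```bash
sed -i 's/s\["finger_gap"\].round(1)/round(s["finger_gap"],1)/' h.py
python3 - <<'E'
from h import *
st()
for cam in ("top","scene"): look(["pointer","pin"],(),cam)
E
```

```text
t 15.55 yaw 3.139 ang 3.141 r 142.1 Fout -11.8 Ftan(+resists ccw) 6.3 Fz -2.5 gap 23.6
top call pointer 0.35 [ 641.1 -122.1   79.7] px 376.0 169.0
top call pin 0.74 [649.7 -89.3  78.6] px 362.0 166.0
top call pin 0.47 [593.7 -76.8 135.6] px 360.0 187.0
scene call pointer 0.56 [ 645.  -117.3   76.3] px 274.0 281.0
scene call pointer 0.17 [652.  -87.7  81.4] px 290.0 275.0
```

Request:
{"op": "send_rows", "data": {"plan": [{"travel":[-0.8,-8.6,0],"delta_rot":[0,0,-3.44],"fingers":1},{"travel":[-0.8,-8.6,0],"delta_rot":[0,0,-3.44],"fingers":1},{"travel":[-0.5,-8.6,0],"delta_rot":[0,0,-3.44],"fingers":1},{"travel":[-0.5,-6,0],"delta_rot":[0,0,-2.4],"fingers":1}]}}

```text
clock: 16.35
eef_pos: [463.7, -129.1, 99.0]
eef_rot: [3.141, 0.001, -2.923]
wrist_force: [-3.4, 6.0, 9.2]
finger_gap: 24.3
```

Run:
```python
from h import *
st()
for cam in ("top","scene"): look(["pointer","pin"],(),cam)
```

```text
t 16.35 yaw -2.923 ang 3.364 r 141.8 Fout 2.0 Ftan(+resists ccw) 6.6 Fz 9.2 gap 24.3
top call pointer 0.55 [ 649.6 -108.4   81.1] px 370.0 165.0
top call pin 0.71 [651.5 -85.8  83.2] px 361.0 164.0
scene call pointer 0.71 [ 566.6 -107.7  118.6] px 257.0 235.0
scene call pointer 0.66 [ 648.4 -109.    78.9] px 279.0 280.0
scene call pin 0.66 [650.7 -86.6  80.6] px 290.0 275.0
```

Request:
{"op": "send_rows", "data": {"plan": [{"travel":[-0.26,8.5,0],"delta_rot":[0,0,3.44],"fingers":1},{"travel":[-0.26,8.5,0],"delta_rot":[0,0,3.44],"fingers":1},{"travel":[-0.26,8.5,0],"delta_rot":[0,0,3.44],"fingers":1},{"travel":[-0.26,8.5,0],"delta_rot":[0,0,3.44],"fingers":1},{"travel":[-0.26,8.5,0],"delta_rot":[0,0,3.44],"fingers":1},{"travel":[-0.26,8.5,0],"delta_rot":[0,0,3.44],"fingers":1},{"travel":[-0.26,8.5,0],"delta_rot":[0,0,3.44],"fingers":1},{"travel":[-0.26,8.5,0],"delta_rot":[0,0,3.44],"fingers":1},{"travel":[-0.26,8.5,0],"delta_rot":[0,0,3.44],"fingers":1},{"travel":[-0.26,8.5,0],"delta_rot":[0,0,3.44],"fingers":1},{"travel":[-0.26,8.5,0],"delta_rot":[0,0,3.44],"fingers":1},{"travel":[-0.26,8.5,0],"delta_rot":[0,0,3.44],"fingers":1},{"travel":[-0.26,8.5,0],"delta_rot":[0,0,3.44],"fingers":1},{"travel":[-0.26,8.5,0],"delta_rot":[0,0,3.44],"fingers":1},{"travel":[-0.26,8.5,0],"delta_rot":[0,0,3.44],"fingers":1}]}}

```text
clock: 18.52
eef_pos: [491.4, -8.0, 99.0]
eef_rot: [3.142, -0.003, 2.457]
wrist_force: [-10.5, 9.1, 13.2]
finger_gap: 23.9
```

Run:
```python
from h import *
st()
for cam in ("top","scene"): look(["pointer","pin"],(),cam)
```

```text
t 18.525 yaw 2.457 ang 2.46 r 142.5 Fout 13.9 Ftan(+resists ccw) 0.5 Fz 13.2 gap 23.9
top call pointer 0.51 [ 649.3 -111.2   79. ] px 371.0 166.0
top call pointer 0.24 [647.2 -87.   81.1] px 361.0 167.0
top call pin 0.96 [649.5 -89.9  83.1] px 362.0 165.0
scene call pointer 0.58 [ 646.7 -109.3   75.4] px 278.0 280.0
scene call pin 0.94 [648.  -84.6  79.5] px 290.0 273.0
```

Request:
{"op": "send_rows", "data": {"plan": [{"travel":[0,0,0],"delta_rot":[0,0,0],"fingers":0.2},{"travel":[0,0,0],"delta_rot":[0,0,0],"fingers":0.2},{"travel":[0,0,0],"delta_rot":[0,0,0],"fingers":1},{"travel":[0,0,0],"delta_rot":[0,0,0],"fingers":1},{"travel":[0,0,0],"delta_rot":[0,0,0],"fingers":1}]}}

```text
clock: 19.45
eef_pos: [492.1, -9.4, 98.4]
eef_rot: [3.142, 0.0, 2.458]
wrist_force: [1.4, 0.7, -1.6]
finger_gap: 24.0
```

Request:
{"op": "send_rows", "data": {"plan": [{"travel":[-0.4,-8.5,0],"delta_rot":[0,0,-3.44],"fingers":1},{"travel":[-0.4,-8.5,0],"delta_rot":[0,0,-3.44],"fingers":1},{"travel":[-0.4,-8.5,0],"delta_rot":[0,0,-3.44],"fingers":1},{"travel":[-0.4,-8.5,0],"delta_rot":[0,0,-3.44],"fingers":1}]}}

```text
clock: 19.95
eef_pos: [474.3, -38.4, 98.4]
eef_rot: [3.141, -0.0, 2.701]
wrist_force: [2.7, 1.9, -2.2]
finger_gap: 23.7
```

Run:
```python
from h import *
st()
for cam in ("top","scene"): look(["pointer","pin"],(),cam)
```

```text
t 19.95 yaw 2.701 ang 2.706 r 140.8 Fout -1.7 Ftan(+resists ccw) 2.9 Fz -2.2 gap 23.7
top call pointer 0.56 [ 644.3 -111.6   81. ] px 372.0 168.0
top call pin 0.71 [648.3 -88.2  82. ] px 362.0 166.0
scene call pointer 0.65 [ 647.7 -104.6   77.7] px 281.0 279.0
scene call pointer 0.47 [568.8 -82.1 112.9] px 270.0 232.0
scene call pin 0.89 [652.  -84.5  81.5] px 291.0 274.0
scene call pin 0.69 [699.   39.9   1.4] px 361.0 286.0
```

Request:
{"op": "send_rows", "data": {"plan": [{"travel":[-0.4,-8.5,0],"delta_rot":[0,0,-3.44],"fingers":1},{"travel":[-0.4,-8.5,0],"delta_rot":[0,0,-3.44],"fingers":1}]}}

```text
clock: 20.5
eef_pos: [468.3, -54.1, 98.4]
eef_rot: [3.141, -0.0, 2.82]
wrist_force: [2.0, 1.7, -1.9]
finger_gap: 24.1
```

Request:
{"op": "send_rows", "data": {"plan": [{"travel":[-0.4,-8.5,0],"delta_rot":[0,0,-3.44],"fingers":1}]}}

```text
clock: 20.62
eef_pos: [465.9, -62.3, 98.4]
eef_rot: [3.141, -0.0, 2.88]
wrist_force: [3.2, 3.8, -1.6]
finger_gap: 23.9
```

Request:
{"op": "send_rows", "data": {"plan": [{"travel":[-0.4,-8.5,0],"delta_rot":[0,0,-3.44],"fingers":1}]}}

```text
clock: 20.75
eef_pos: [464.1, -70.3, 98.4]
eef_rot: [3.141, -0.0, 2.94]
wrist_force: [2.0, 5.8, -2.2]
finger_gap: 23.7
```

Run:
```python
from h import *
st()
for cam in ("top","scene"): look(["pointer","pin"],(),cam)
```

```text
t 20.75 yaw 2.94 ang 2.945 r 140.6 Fout -0.8 Ftan(+resists ccw) 6.1 Fz -2.2 gap 23.7
top call pointer 0.56 [599.4 -95.1   2. ] px 360.0 191.0
top call pointer 0.48 [ 650.1 -109.    78. ] px 370.0 165.0
top call pin 0.68 [649.  -89.2  84. ] px 362.0 166.0
scene call pointer 0.64 [ 648.6 -107.    80.1] px 280.0 279.0
```

Request:
{"op": "send_rows", "data": {"plan": [{"travel":[-0.35,-8.5,0],"delta_rot":[0,0,-3.44],"fingers":1}]}}

```text
clock: 21.18
eef_pos: [462.8, -78.4, 98.4]
eef_rot: [3.141, -0.0, 3.0]
wrist_force: [1.5, 5.3, -2.1]
finger_gap: 23.8
```

Request:
{"op": "send_rows", "data": {"plan": [{"travel":[-0.35,-8.5,0],"delta_rot":[0,0,-3.44],"fingers":1}]}}

```text
clock: 21.3
eef_pos: [462.0, -87.2, 98.4]
eef_rot: [3.141, -0.0, 3.06]
wrist_force: [1.9, 6.4, -1.9]
finger_gap: 23.8
```

Request:
{"op": "send_rows", "data": {"plan": [{"travel":[-0.35,-4.2,0],"delta_rot":[0,0,-1.72],"fingers":1}]}}

```text
clock: 21.42
eef_pos: [461.7, -91.5, 98.4]
eef_rot: [3.141, -0.001, 3.089]
wrist_force: [-1.6, 6.5, 0.7]
finger_gap: 23.9
```

Run:
```python
from h import *
st()
for cam in ("top","scene"): look(["pointer","pin"],(),cam)
```

```text
t 21.425 yaw 3.089 ang 3.097 r 140.4 Fout 1.9 Ftan(+resists ccw) 6.4 Fz 0.7 gap 23.9
top call pointer 0.53 [ 645.7 -101.3   78.6] px 367.0 167.0
top call pin 0.66 [646.1 -85.2  80.6] px 360.0 167.0
scene call pointer 0.42 [649.1 -98.2  75.6] px 284.0 278.0
scene call pin 0.69 [648.8 -88.4  82.4] px 289.0 274.0
```

Request:
{"op": "send_rows", "data": {"plan": [{"travel":[-0.2,-4.2,0],"delta_rot":[0,0,-1.72],"fingers":1},{"travel":[-0.2,-4.2,0],"delta_rot":[0,0,-1.72],"fingers":1}]}}

```text
clock: 21.98
eef_pos: [461.6, -99.7, 98.3]
eef_rot: [3.141, -0.001, -3.134]
wrist_force: [-3.2, 6.8, 1.5]
finger_gap: 24.2
```

Request:
{"op": "send_rows", "data": {"plan": [{"travel":[-0.2,-4.2,0],"delta_rot":[0,0,-1.72],"fingers":1}]}}

```text
clock: 22.1
eef_pos: [461.8, -103.9, 98.3]
eef_rot: [3.141, -0.002, -3.104]
wrist_force: [-5.2, 6.0, 3.0]
finger_gap: 24.2
```

Request:
{"op": "send_rows", "data": {"plan": [{"travel":[-0.2,-4.2,0],"delta_rot":[0,0,-1.72],"fingers":1}]}}

```text
clock: 22.22
eef_pos: [462.1, -108.1, 98.3]
eef_rot: [3.141, -0.002, -3.074]
wrist_force: [-5.5, 7.2, 2.6]
finger_gap: 23.9
```

Run:
```python
from h import *
st()
for cam in ("top","scene"): look(["pointer","pin"],(),cam)
```

```text
t 22.225 yaw -3.074 ang 3.215 r 140.3 Fout 5.0 Ftan(+resists ccw) 7.5 Fz 2.6 gap 23.9
top call pointer 0.61 [651.5 -97.8  80.1] px 366.0 165.0
top call pin 0.63 [648.  -88.2  82.6] px 362.0 166.0
scene call pointer 0.42 [648.8 -92.9  74.8] px 287.0 277.0
scene call pin 0.66 [652.3 -85.7  81.5] px 291.0 275.0
```

Request:
{"op": "send_rows", "data": {"plan": [{"travel":[0.1,-3,0],"delta_rot":[0,0,-1.2],"fingers":1}]}}

```text
clock: 22.65
eef_pos: [462.3, -110.8, 98.3]
eef_rot: [3.14, -0.001, -3.054]
wrist_force: [-2.9, 8.7, 1.3]
finger_gap: 23.9
```

Request:
{"op": "send_rows", "data": {"plan": [{"travel":[0.1,-3,0],"delta_rot":[0,0,-1.2],"fingers":1}]}}

```text
clock: 22.78
eef_pos: [462.6, -113.7, 98.3]
eef_rot: [3.14, -0.001, -3.033]
wrist_force: [-1.3, 10.7, 1.5]
finger_gap: 23.9
```

Request:
{"op": "send_rows", "data": {"plan": [{"travel":[0.1,-3,0],"delta_rot":[0,0,-1.2],"fingers":1}]}}

```text
clock: 22.9
eef_pos: [462.9, -116.5, 98.3]
eef_rot: [3.14, -0.001, -3.012]
wrist_force: [-1.1, 12.2, 0.5]
finger_gap: 24.1
```

Request:
{"op": "send_rows", "data": {"plan": [{"travel":[0,0,0],"delta_rot":[0,0,0],"fingers":1},{"travel":[0,0,0],"delta_rot":[0,0,0],"fingers":1},{"travel":[0,0,0],"delta_rot":[0,0,0],"fingers":1},{"travel":[0,0,0],"delta_rot":[0,0,0],"fingers":1}]}}

```text
clock: 23.4
eef_pos: [462.9, -116.5, 98.3]
eef_rot: [3.14, -0.001, -3.012]
wrist_force: [-1.4, 10.0, 1.2]
finger_gap: 24.1
```

Run:
```python
from h import *
st()
look(["tab"],(),"top"); look(["pointer","pin","tab"],(),"scene","s7.png")
a=cv2.imread("pics/s7.png")[190:310,220:340]
cv2.imwrite("pics/v5.png",cv2.resize(a,(600,600),interpolation=cv2.INTER_CUBIC))
```

```text
t 23.4 yaw -3.012 ang 3.275 r 140.3 Fout 0.1 Ftan(+resists ccw) 10.1 Fz 1.2 gap 24.1
top call tab 0.52 [595.7 -82.1 133.3] px 363.0 186.0
scene call pointer 0.58 [648.3 -92.7  75.4] px 287.0 277.0
scene call pin 0.83 [649.7 -84.7  81.4] px 291.0 273.0
scene call pin 0.3 [605.2 -97.8  70.5] px 274.0 262.0
scene call tab 0.64 [597.7 -82.9 131.2] px 276.0 237.0
```

View pics/v5.png

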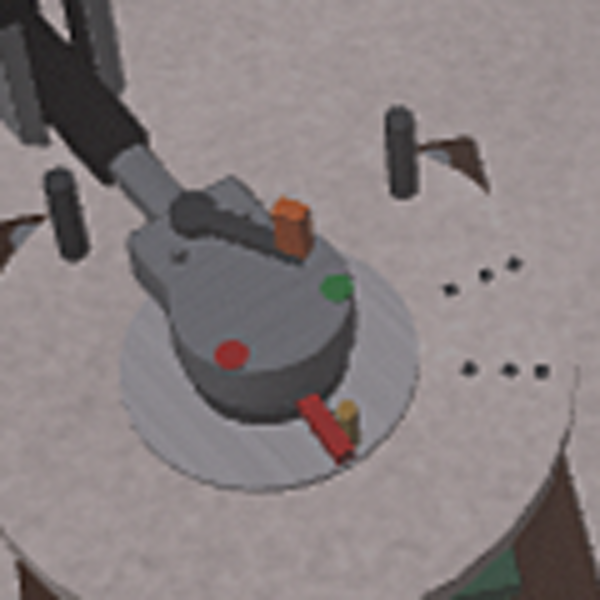

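Run:
```python
from h import *
A=np.array([602,-98.2])
def rel(p,th):
    d=np.array(p[:2])-A;u=np.array([np.cos(th),np.sin(th)]);return (d@u).round(1),(d@np.array([-u[1],u[0]])).round(1)
for cam in("top","scene"):
    c,T=look((),(),cam); f=200/np.tan(np.radians(c["fov_y"])/2)
    for nm,img,th in((cam+"0.png",None,3.023),(cam+"6.png",None,2.897),("now",c["color"][:,:,::-1].copy(),3.271)):
        if img is None: img=cv2.imread("pics/"+nm)
        for n,uv,p in orange(img,cam,T,f,c):
            if abs(p[0]-600)<25 and abs(p[1]+98)<30: print(nm,n,uv,p,"ratchet xy",rel(p,th))
```

```text
top0.png 17 [377.8 185.1] [ 598. -115.  130.] ratchet xy (np.float64(2.0), np.float64(17.2))
top6.png 21 [359.9 183.2] [602.6 -76.7 130. ] ratchet xy (np.float64(4.6), np.float64(-21.0))
now 20 [361.2 186.7] [595.  -79.2 130. ] ratchet xy (np.float64(4.5), np.float64(-19.7))
scene0.png 53 [260.3 243.7] [ 596.3 -114.4  130. ] ratchet xy (np.float64(3.7), np.float64(16.8))
scene6.png 49 [280.1 236.7] [600.4 -77.1 130. ] ratchet xy (np.float64(6.7), np.float64(-20.1))
now 59 [277.5 234.7] [594.1 -79.1 130. ] ratchet xy (np.float64(5.4), np.float64(-20.0))
```

Request:
{"op": "send_rows", "data": {"plan": [{"travel":[0,4,0],"delta_rot":[0,0,1.6],"fingers":1},{"travel":[0,4,0],"delta_rot":[0,0,1.6],"fingers":1},{"travel":[0,4,0],"delta_rot":[0,0,1.6],"fingers":1},{"travel":[0,4,0],"delta_rot":[0,0,1.6],"fingers":1},{"travel":[0,0,0],"delta_rot":[0,0,0],"fingers":1}]}}

```text
clock: 24.42
eef_pos: [461.7, -101.5, 98.4]
eef_rot: [-3.142, -0.0, -3.124]
wrist_force: [1.4, 2.2, -2.3]
finger_gap: 23.7
```

Run:
```python
from h import *
st()
c=camera("wrist"); print(np.array(c["tool_from_camera"]).round(2),c["fov_y"])
```

```text
t 24.425 yaw -3.124 ang 3.168 r 140.3 Fout -1.4 Ftan(+resists ccw) 2.2 Fz -2.3 gap 23.7
[[  -0.      0.97    0.25   74.17]
 [   1.      0.      0.      0.38]
 [   0.      0.25   -0.97 -160.69]
 [   0.      0.      0.      1.  ]] 64.6763434672224
```

Request:
{"op": "send_rows", "data": {"plan": [{"travel":[0,0,0],"delta_rot":[0,0,0],"fingers":0.3},{"travel":[0,0,0],"delta_rot":[0,0,0],"fingers":0.3},{"travel":[0,0,-30],"delta_rot":[0,0,0],"fingers":-0.2},{"travel":[0,0,-51],"delta_rot":[0,0,0],"fingers":-1},{"travel":[0,0,-51],"delta_rot":[0,0,0],"fingers":-1},{"travel":[-50,0,0],"delta_rot":[0,0,0],"fingers":-1},{"travel":[0,0,0],"delta_rot":[0,0,0],"fingers":-1}]}}

```text
clock: 25.35
eef_pos: [513.2, -100.9, 230.1]
eef_rot: [-3.141, 0.0, -3.123]
wrist_force: [-0.7, 0.0, 0.5]
finger_gap: 79.5
```

Run:
```python
from h import *
st()
for cam in("top","scene"): look(["pointer","pin","grip"],(),cam)
s=manip.read_state(); c=camera("wrist"); np.savez("w8.npz",z=c["z_map"],p=s["eef_pos"],r=s["eef_rot"],T=c["tool_from_camera"],cx=c["cx"],cy=c["cy"],fov=c["fov_y"],color=c["color"])
cv2.imwrite("pics/w8.png",c["color"][:,:,::-1])
```

```text
t 25.35 yaw -3.123 ang 3.176 r 88.9 Fout 0.7 Ftan(+resists ccw) 0.1 Fz 0.5 gap 79.5
top call pointer 0.59 [651.  -97.3  81.7] px 366.0 165.0
top call pin 0.58 [647.2 -87.1  82.4] px 361.0 166.0
top call grip 0.39 [559.1 -95.3 111.1] px 368.0 204.0
scene call pointer 0.6 [650.1 -92.   78.4] px 287.0 276.0
scene call pointer 0.6 [563.8 -96.1 114.8] px 262.0 232.0
scene call pin 0.66 [649.  -87.   81.9] px 289.0 274.0
scene call grip 0.64 [ 458.  -103.   100.5] px 237.0 201.0
```

View pics/w8.png

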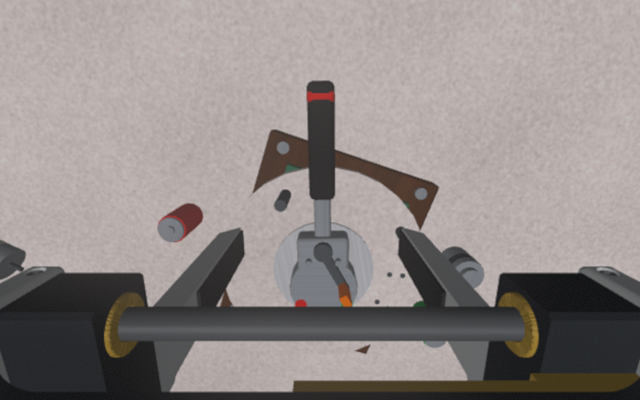

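Run:
```python
import numpy as np,cv2
from scipy.spatial.transform import Rotation as R
d=np.load("w8.npz"); z=d["z"]; f=200/np.tan(np.radians(d["fov"])/2)
v,u=np.mgrid[0:400,0:640]
P=np.stack([(u-d["cx"])/f*z,-(v-d["cy"])/f*z,-z],-1)
T=d["T"]; P=P@T[:3,:3].T+T[:3,3]; W=P@R.from_euler("xyz",d["r"]).as_matrix().T+d["p"]
hsv=cv2.cvtColor(d["color"],cv2.COLOR_RGB2HSV); x,y,h=W[...,0],W[...,1],W[...,2]
ok=(z>0)
grip=ok&(hsv[...,2]<75)&(h>90)&(h<118)&(x<505)&(x>405)&(abs(y+100)<60)
g=W[grip][:,:2]; c=g.mean(0); w,V=np.linalg.eigh(np.cov(g.T)); ax=V[:,1]*(-np.sign(V[0,1])); print("grip",len(g),c,"z",h[grip].mean(),"dir",np.arctan2(ax[1],ax[0])%6.2832)
org=ok&(hsv[...,0]>5)&(hsv[...,0]<19)&(hsv[...,1]>120)&(h>110)&(h<150)&(abs(x-602)<30)&(abs(y+98)<30)
o=W[org]; print("orange",len(o),o.mean(0).round(1),o.min(0).round(1),o.max(0).round(1))
top=o[o[:,2]>o[:,2].max()-4]; print("top",len(top),top.mean(0).round(1))
lev=ok&(hsv[...,2]<85)&(h>111)&(h<126)&(abs(x-575)<30)&(abs(y+98)<30)
l=W[lev]; print("lever",len(l),l.min(0).round(1),l.max(0).round(1))
m,vv=l[:,:2].mean(0),np.linalg.eigh(np.cov(l[:,:2].T))[1][:,1]; vv*=np.sign(vv[0]); print("lever mean",m,"dir",np.arctan2(vv[1],vv[0]))
cv2.imwrite("pics/w8c.png",cv2.resize(d["color"][220:315,270:390,::-1],(760,600),interpolation=3))
```

```text
grip 2629 [ 457.8182319  -101.63611003] z 109.95730074639347 dir 3.1741998056301184
orange 216 [593.2 -77.8 135.6] [588.2 -82.8 114.3] [617.4 -68.9 143.2]
top 104 [594.6 -77.6 141.6]
lever 533 [ 546.8 -112.7  111.1] [595.2 -72.9 120.9]
lever mean [568.19853197 -92.59935368] dir 0.536008636761247
```

View pics/w8c.png

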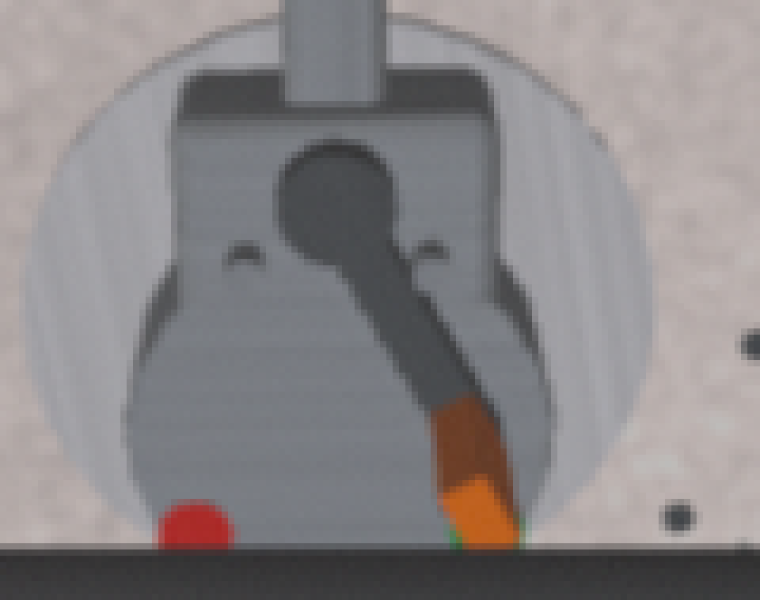

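```bash
python3 -c "
from cell import manip
print(manip.sign_off())"
```

```text
the job is handed in; nothing more can be done
None
```

The tab is over on the green side, the bolt is turned until its pointer is on the brass pin, and the job is handed in at about 25 s of the 70 s. No verdict was reported back.

- **Tab:** I pushed it over with closed fingers until the force levelled at about 10–11 N. The last wrist-camera view shows the lever against its stud, at about 0.50 rad by my measurement (nominal stop 0.48).
- **Handle during the tab push:** the handle swung about 0.13 rad clockwise. This did no harm, as the bolt did not turn.
- **Bolt:** two counter-clockwise strokes took the pointer round to the pin. Turning the bolt took about 6–7 N at the grip (3–5 N expected; gripping strain may account for part of it). At the pin the force climbed by about 0.5 N/mm to 12 N, then stayed near 10 N for 0.5 s. The handle was about 0.2 rad short of its post, so the force was the pin and not the post.
- **Release:** I eased the handle back about 16 mm, opened the fingers and lifted the arm clear. I never touched the cells or the chuck.

**Checks that disagreed:**
- **Pointer to pin:** the top camera gave about 11 mm after release and the scene camera about 5 mm, against a 10.5 mm limit. The readings are good to about 4 mm; I relied on the force rise and on a picture showing the pointer touching the pin.
- **Tab position:** with the handle held, the network's points put the tab at only -15 to -16 mm, against the -17.2 mm limit. The colour measurement gave about -18 mm, and I settled it with the wrist-camera view.

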